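# Lock a microscope camera to its adapter in the tilted nest

### The arm

A 6-joint arm with a two-finger parallel gripper is mounted at the origin on a cart in front of the work surface, level with it; the furniture and walls round the work are solid. World frame = base frame: x ahead of the robot, y to its left, z up, the work surface at z = 0. Lengths are in mm, angles in rad, forces in N, time in s.
With the tool pointing down it reaches from about 350 to 775 mm from the base axis. Payload 7.3 kg.
Tool frame: the origin (TCP) lies at the very end of the fingers, on their centre line; the grasp point (between the pads) lies 19 mm behind it; z points along the fingers, y is the line along which they close (so a half turn about z gives the same grasp; the last joint's range is limited). The gripper opens to 92 mm and grips with 3 to 60 N. Pads are 19 mm wide; open, the fingers measure 130 mm over their backs; the gripper's body (75 mm by 190 mm) begins 47 mm behind the grasp point.
Start: joints at [1.021, 0.342, 1.524, -0, 1.275, -0.146], TCP at [206.268, 482.802, 226.741] pointing down, gripper open.
Joint ranges: [-2.53, 2.53], [-0.77, 2.02], [0.04, 2.7], [-1, 4.14], [0.28, 2.66], [-3.11, 3.11]. Speed limits (rad/s): [2.57, 2.57, 3.14, 3.14, 3.14, 3.14].

### API

Orientations are given as [roll, pitch, yaw] about the fixed x, y, z axes, in that order (R = Rz(yaw) Ry(pitch) Rx(roll)).
In Python, from plant import * gives the robot as it stands.
- The arm moves only by the tool arm_command, never from a script. Its arguments are lists of equal length, an entry for each row: "gripper": the finger opening in mm, from 0 to 91.8; "dp": the shift along the tool's x, y, z in units of 25 mm (1.0 is 25 mm), a list of three; "twist": the turn about the tool's z in units of 5 degrees (1.0 is 5 degrees). A call has exactly 5 rows; each row shifts and turns the commanded pose from where the row before left it, along the tool's axes as they then stand; what a row does not reach is not made up. A row lasts 1/8 s, in which the tool goes at most 62.5 mm and 10.7 degrees, less where a joint would pass 70% of its speed; a pose out of reach is approached as far as the arm can. A call is refused whole if a number of a shift passes 1 or a number of a turn 1, either way. A call with a gripper value outside its range is refused whole. The fingers move at their own pace and stop on an object; the grip force is fixed at half the most. Time passes only in rows, so rows that do not move let the fingers close, or fill a call up. It gives the time, the measured TCP pose, the force, the opening and the grip force at its end, in the units of the state.
- get_obs(): the state, without advancing time (a new reading comes with each control period).
- capture(name): name is "scene" or "side" or "wrist"; returns the picture (384x512x3 uint8, red, green, blue); there is no depth.
- get_calibration(name): a dict with "mtx" (3x3 intrinsics, pixels), "dist_coeffs" ([k1, k2, p1, p2, k3] as OpenCV has them; the pictures are not rectified), "position" and "attitude" of the camera in the world; the wrist camera has in their place "mount" (4x4, takes a point from camera to tool coordinates, whose origin is the TCP and whose axes are the flange's). Camera axes: x right, y down, z forward; pixel columns grow to the right and rows downward; lengths in mm; the calibration is good to about 2 mm. A picture is of the moment at which its call begins: read the wrist's pose just before it. get_calibration takes no time and is no camera call.
- close_job(): hands the job in; it is judged then, once.
The state is a dict: "time": time; "joint_positions": joint angles; "dq": joint speeds; "tau": joint torques, N m; "tool_pos": TCP position; "tcp_rot": TCP orientation; "contact_force": force on the tool from outside, world axes, zero at the start; "moment": the same for the moment, N m; "grip_width": finger opening in mm; "finger_force": force on a finger pad.
Only numpy, scipy, OpenCV 4.12 (cv2) and the standard library are available. Lean on these libraries where they do the work, as an engineer would, in place of code of your own. Each camera call takes 0.05 s, during which the arm holds its last target. There are 200 camera calls.

### The job

The camera's adapter has been lined up but its knurled lock ring is still loose. Pick the camera up, set it down gently on the sloping white plate and let go, so that it settles in the corner of the two fences, square against both. With the camera kept from turning there, take hold of the knurled ring and turn it anticlockwise (seen from above) until it is tight against the adapter and the three yellow marks are in one line; do not turn the adapter on the camera, leave the camera home in the corner, and leave the other things alone.

Things in the scene. Friction and masses are not known exactly. Their poses are not given: they have to be found in the camera images.
- camera: Camera standing on its back, about 0.36 kg, 110 mm high: blue square housing 50 x 50 x 36 mm high, a steel barrel 29 mm across rising from its top, on it the black knurled lock ring, then the silver adapter tube. Origin: middle of the underside; z up the barrel, x and y square to the sides, yellow mark on the -x side. Any two neighbouring sides may lie on the fences.
- nest: Fixed tilting nest, 190 x 155 mm. Its slippery white plate (160 x 126 mm, friction 0.14) slopes at 25 degrees. Origin on the table under the plate's middle, where its upper face is 58 mm high; +x points uphill (level), z up. On the lower half two fences, 26 mm high and 12 mm thick, stand at right angles in a V open uphill; each reaches from 5 to 77 mm from the corner.
- nest_seat (a point): Point on the white plate where the middle of the camera's underside lies when home against both fences. z is square to the plate (up), x and y run along the two fences away from the corner; x + y is straight uphill. The fences' inner faces are 25 mm from this point on the -x and -y sides.
- lock_ring (a joint): Angle in rad the ring still has to turn: 0 is tight on the adapter (hard stop), positive is loose (0.75 to 1.25 at the start). Anticlockwise from above tightens it and lifts it 1.2 mm per rad. It is stiff, 0.12 N m, enough to spin the camera on the open table, and stays where left. At 0 the yellow marks on camera, ring and adapter are in line.
- ring_mid (a point): Middle of the black knurled ring, on the barrel's axis (z), about 54 mm above the camera's underside; the ring is 50 mm across and 16 mm high, about 10 mm clear of the housing (a 41 mm collar is all that lies between). Take it from above along the axis, fingers on either side of the adapter.
- adapter (a joint): Turn of the adapter on the camera in rad (positive anticlockwise from above), 0 at the start and to stay there; friction 0.07 N m holds it.
- adapter_grip (a point): On the axis of the silver adapter tube, 91 mm above the camera's underside: a good place to carry the camera. The tube is 32 mm across from 68.5 to 110 mm above the underside; below it a 40 mm flange from 63.5 to 68.5 mm.
- loupe: Small black stand loupe, 36 mm across and 36 mm high, a bystander; origin at the middle of its underside.
- ref_block: Round steel hardness reference block, 52 mm across and 12 mm high, a bystander; origin at the middle of its underside.
- specimen: Cream-coloured round mounted specimen, 30 mm across and 18 mm high, a bystander; origin at the middle of its underside.

How it is judged:
By the outcome, as a careful person would: the job done as asked, in the order asked, and still so for the second after the job is handed in, with the robot touching nothing.
It also fails if it takes over 54 s, if anything falls off the work surface, if the arm or the gripper's body presses on something with over 40 N, if the wrist force passes 120 N, or if a joint passes its speed limit or range.

## Working session

There is one attempt and no reset: what is moved stays moved. The work goes in short steps, Python scripts to look and compute and a tool call to move; the robot and the scene stay as the last step left them, time stands still between calls to the robot, and variables do not carry over. Pictures are saved under pics/ and viewed, at most 10 in all, crops included, and the job is handed in when it is done.

Besides the shell and the picture viewer there is one more tool, called after "Call:" by a JSON object that holds its "name" and its "arguments". arm_command: Moves the arm, as the interface text tells. Its arguments: {"type":"object","properties":{"gripper":{"type":"array"},"dp":{"type":"array"},"twist":{"type":"array"}},"required":["gripper","dp","twist"]}

```bash
ls; mkdir -p pics
python3 - <<'E'
from plant import *
import cv2,numpy as np
o=get_obs();print(o)
a=capture("scene");b=capture("side")
cv2.imwrite("pics/s0.png",a[:,:,::-1]);cv2.imwrite("pics/d0.png",b[:,:,::-1])
for n in("scene","side","wrist"):print(get_calibration(n))
E
```

```text
pics
{'time': 0.0, 'joint_positions': array([ 1.02100354e+00,  3.42694585e-01,  1.52502362e+00, -9.76065517e-06,
        1.27540484e+00, -1.46006682e-01]), 'dq': array([ 6.33377750e-04,  3.13193316e-04, -2.23552879e-05, -3.19195388e-04,
        6.68661582e-04, -2.39566532e-04]), 'tau': array([-1.97979352e-03, -4.31248212e+01, -2.44217813e+01,  7.16175302e-02,
        5.61544276e-02, -1.45455815e-04]), 'tool_pos': array([206.04129016, 482.42966013, 226.05726721]), 'tcp_rot': array([-3.14007718e+00, -2.13420591e-04,  2.73780923e+00]), 'contact_force': array([ 0.13580542, -0.3945634 ,  0.17703451]), 'moment': array([-0.00575827,  0.02653673, -0.05256481]), 'finger_force': 0.0, 'grip_width': 92.18086820186802}
{'mtx': array([[482.44697438,   0.        , 254.604505  ],
       [  0.        , 482.44697438, 190.35742613],
       [  0.        ,   0.        ,   1.        ]]), 'dist_coeffs': array([-0.02661266,  0.        ,  0.        ,  0.        ,  0.        ]), 'position': array([-253.56843491, -712.94074807,  691.76087441]), 'attitude': array([-2.12389351, -0.02159616, -0.8913307 ])}
{'mtx'
[... 259 characters left out ...]
0299, -857.86979706,  423.7300465 ]), 'attitude': array([-1.92199762,  0.01076831, -0.53872351])}
{'mtx': array([[265.62029098,   0.        , 255.78482611],
       [  0.        , 265.62029098, 192.37811173],
       [  0.        ,   0.        ,   1.        ]]), 'dist_coeffs': array([-0.01937381,  0.        ,  0.        ,  0.        ,  0.        ]), 'mount': array([[ 1.75069534e-04, -9.64692904e-01, -2.63377239e-01,
         7.07502260e+01],
       [ 9.99999984e-01,  1.74493745e-04,  2.55779646e-05,
        -1.86685465e-01],
       [ 2.12827998e-05, -2.63377240e-01,  9.64692920e-01,
        -1.57655851e+02],
       [ 0.00000000e+00,  0.00000000e+00,  0.00000000e+00,
         1.00000000e+00]])}
```

View pics/s0.png

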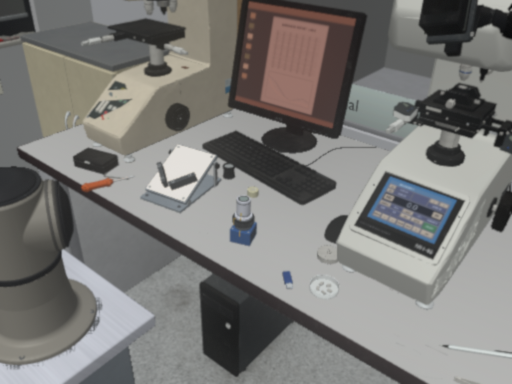

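View pics/d0.png

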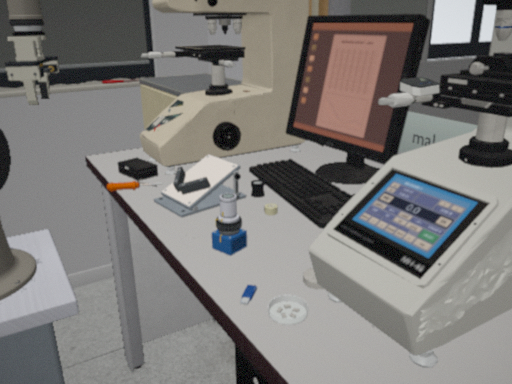

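Scene: camera at about (243,220), nest at (183,177), with black fences at its lower left. Side: camera at (229,225), nest at (202,182). Next is an enlarged crop, plus helpers.

```bash
cat > h.py <<'E'
from plant import *
import cv2,numpy as np
from scipy.spatial.transform import Rotation as Ro
def pose(n,o=None):
    c=get_calibration(n)
    if n=="wrist":
        T=np.eye(4);T[:3,:3]=Ro.from_euler('xyz',o['tcp_rot']).as_matrix();T[:3,3]=o['tool_pos'];T=T@c['mount']
        return c,T[:3,:3],T[:3,3]
    return c,Ro.from_euler('xyz',c['attitude']).as_matrix(),np.array(c['position'])
def ray(n,uv,o=None):
    c,R,p=pose(n,o)
    q=cv2.undistortPoints(np.array(uv,float).reshape(-1,1,2),c['mtx'],c['dist_coeffs']).reshape(-1,2)
    d=np.c_[q,np.ones(len(q))]@R.T
    return p,d/np.linalg.norm(d,axis=1)[:,None]
def onplane(n,uv,z,o=None):
    p,d=ray(n,uv,o);return p+d*((z-p[2])/d[:,2])[:,None]
def tri(rs):
    A=np.zeros((3,3));b=np.zeros(3)
    for p,d in rs:
        M=np.eye(3)-np.outer(d,d);A+=M;b+=M@p
    return np.linalg.solve(A,b)
def proj(n,P,o=None):
    c,R,p=pose(n,o)
    X=(np.atleast_2d(P)-p)@R
    return cv2.projectPoints(X,np.zeros(3),np.zeros(3),c['mtx'],c['dist_coeffs'])[0].reshape(-1,2)
E
python3 - <<'E'
from h import *
a=cv2.imread("pics/s0.png");b=cv2.imread("pics/d0.png")
f=lambda i,x,y:cv2.resize(i[y:y+120,x:x+130],None,fx=3,fy=5,interpolation=cv2.INTER_CUBIC)
f=lambda i,x,y:cv2.resize(i[y:y+120,x:x+133],None,fx=3,fy=3,interpolation=cv2.INTER_CUBIC)
g=lambda i,x,y,w,h_:cv2.resize(i[y:y+h_,x:x+w],(400,400*h_//w),interpolation=cv2.INTER_CUBIC)
cv2.imwrite("pics/c0.png",np.vstack([np.hstack([g(a,135,140,100,72),g(b,145,148,100,72)]),np.hstack([g(a,200,185,100,72),g(b,180,185,100,72)])]))
for n,i in(("scene",a),("side",b)):
    hsv=cv2.cvtColor(i,cv2.COLOR_BGR2HSV)
    m=cv2.inRange(hsv,(100,120,40),(130,255,255))
    k,l,s,c=cv2.connectedComponentsWithStats(m)
    print(n,[(s[j].tolist(),c[j].round(1).tolist()) for j in range(1,k) if s[j][4]>60])
E
```

```text
scene [([368, 177, 88, 66, 419], [417.8, 208.3])]
side [([352, 173, 126, 86, 1375], [418.7, 213.1]), ([213, 229, 33, 26, 547], [229.5, 241.8]), ([243, 286, 12, 13, 100], [249.1, 291.3])]
```

View pics/c0.png

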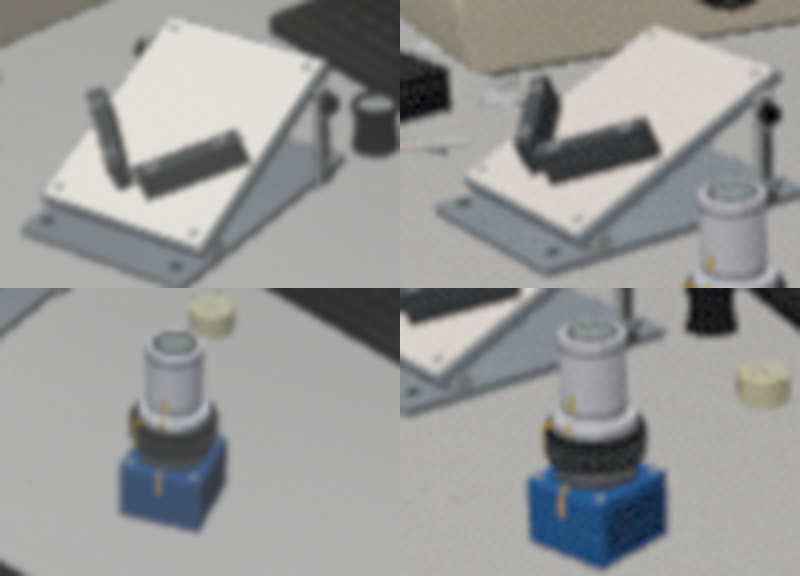

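Crop (4x): the plate corners are clear in both views. The yellow marks are on the housing's left-front face, and the ring mark sits about 60° clockwise of it. The specimen lies behind the camera and the loupe is to the right of the nest. I'll triangulate next.

```bash
cat > m1.py <<'E'
from h import *
S=lambda x,y:(135+x/4,140+y/4); D=lambda x,y:(145+(x-400)/4,148+y/4)
S2=lambda x,y:(200+x/4,185+(y-288)/4); D2=lambda x,y:(180+(x-400)/4,185+(y-288)/4)
def T(s,d):
    p,a=ray("scene",[s]);q,b=ray("side",[d]);X=tri([(p,a[0]),(q,b[0])])
    e=np.abs(np.r_[proj("scene",X)[0]-s,proj("side",X)[0]-d]).max()
    return X,e
pts={'topL':(S(168,18),D(655,25)),'topR':(S(328,66),D(778,75)),'botR':(S(203,247),D(580,240)),'botL':(S(43,195),D(467,178)),
'camtop':(S2(175,342),D2(595,332)),'hL':(S2(124,460),D2(529,478)),'hF':(S2(203,478),D2(605,507)),'hR':(S2(226,438),D2(665,468)),
'bL':(S2(120,513),D2(531,530)),'bF':(S2(200,530),D2(602,568)),'bR':(S2(222,484),D2(665,525)),
'fRend':(S(238,132),D(648,120)),'fLend':(S(97,90),D(548,80))}
P={}
for k,(s,d) in pts.items():
    P[k],e=T(s,d);print(k,P[k].round(1),round(e,2))
up=(P['topL']+P['topR']-P['botL']-P['botR'])/2;ac=P['topR']-P['topL']+P['botR']-P['botL']
print('len',np.linalg.norm(up),np.linalg.norm(ac)/2,'slope',np.degrees(np.arctan2(up[2],np.hypot(*up[:2]))))
print('yaw up',np.degrees(np.arctan2(up[1],up[0])),'from ac',np.degrees(np.arctan2(ac[1],ac[0]))+90)
print('plate mid',sum(P[k] for k in('topL','topR','botR','botL'))/4)
for a,b in(('hL','hF'),('bL','bF'),('hF','hR'),('bF','bR')):
    v=P[b]-P[a];print(a,b,np.linalg.norm(v),np.degrees(np.arctan2(v[1],v[0])))
print('mid L-R',(P['hL']+P['hR'])/2,(P['bL']+P['bR'])/2)
print(onplane("scene",[pts['camtop'][0]],110),onplane("side",[pts['camtop'][1]],110))
E
python3 m1.py
```

```text
topL [562.6 207.4  90.4] 0.49
topR [583.4  75.7  88.5] 0.06
botR [441.8  55.1  20.8] 0.52
botL [418.4 180.4  21.8] 0.12
camtop [ 445.9 -133.1  109.5] 0.17
hL [ 414.2 -121.8   38.2] 0.61
hF [ 432.9 -164.8   35.9] 0.59
hR [ 471.9 -151.2   38.6] 0.39
bL [ 410.7 -123.5    7.9] 1.19
bF [ 427.6 -168.3    5.2] 0.07
bR [ 471.1 -150.2    6.5] 0.86
fRend [494.8  72.5  77.1] 0.09
fLend [479.7 190.3  72.2] 0.2
len 160.06415585528512 130.38996957791244 slope 25.201617071619946
yaw up 9.468558382735619 from ac 9.753945343684094
plate mid [501.53643913 129.6502349   55.36778579]
hL hF 46.99823307337241 -66.53138822057119
bL bF 47.95395563459459 -69.28892342615023
hF hR 41.426854043419844 19.338351516573756
bF bR 47.10887158949014 22.554040381850278
mid L-R [ 443.07310876 -136.46588921   38.41000677] [ 440.92012401 -136.84021328    7.16494379]
[[ 444.71575699 -133.87126866  110.        ]] [[ 445.87793167 -133.60379141  110.        ]]
```

Call:
{"name": "arm_command", "arguments": {"gripper": [91, 91, 91, 91, 91], "dp": [[-0.82, -0.43, 0], [-0.82, -0.43, 0], [-0.82, -0.43, 0], [-0.82, -0.43, 0], [-0.82, -0.43, 0]], "twist": [0, 0, 0, 0, 0]}}

```text
time: 0.72
tool_pos: [279.7, 392.3, 226.4]
tcp_rot: [-3.141, -0.0, 2.738]
contact_force: [-0.2, -0.1, 0.4]
grip_width: 91.2
finger_force: 0.0
```

Call:
{"name": "arm_command", "arguments": {"gripper": [91, 91, 91, 91, 91], "dp": [[-0.82, -0.43, 0], [-0.82, -0.43, 0], [-0.82, -0.43, 0], [-0.82, -0.43, 0], [-0.82, -0.43, 0]], "twist": [0, 0, 0, 0, 0]}}

```text
time: 1.35
tool_pos: [352.8, 302.6, 226.4]
tcp_rot: [-3.141, -0.0, 2.738]
contact_force: [0.4, 0.2, -0.0]
grip_width: 91.2
finger_force: 0.0
```

Call:
{"name": "arm_command", "arguments": {"gripper": [91, 91, 91, 91, 91], "dp": [[-0.82, -0.43, 0], [-0.82, -0.43, 0], [-0.82, -0.43, 0], [-0.82, -0.43, 0], [-0.82, -0.43, 0]], "twist": [0, 0, 0, 0, 0]}}

```text
time: 1.98
tool_pos: [425.9, 213.0, 226.4]
tcp_rot: [-3.141, -0.001, 2.738]
contact_force: [-0.3, 0.3, -0.0]
grip_width: 90.8
finger_force: 0.0
```

Call:
{"name": "arm_command", "arguments": {"gripper": [91, 91, 91, 91, 91], "dp": [[-0.82, -0.43, 0], [-0.82, -0.43, 0], [-0.82, -0.43, 0], [-0.82, -0.43, 0], [0, 0, 0]], "twist": [0, 0, 0, 0, 0]}}

```text
time: 2.6
tool_pos: [484.6, 141.0, 226.2]
tcp_rot: [-3.141, -0.001, 2.736]
contact_force: [-0.3, 0.4, 1.4]
grip_width: 91.2
finger_force: 0.0
```

Run:
```python
from h import *
import pickle
o=get_obs();a=capture("wrist")[:,:,::-1].copy();pickle.dump(o,open("o1.pkl","wb"))
print(o['tool_pos'],o['tcp_rot'])
cv2.imwrite("pics/w1.png",a);cv2.imwrite("pics/w1b.png",cv2.resize(a[80:340,120:430],None,fx=2.3,fy=2.3,interpolation=cv2.INTER_CUBIC))
```

```text
[484.61867077 140.98284797 226.21849383] [-3.14114071e+00 -6.28706857e-04  2.73578401e+00]
```

View pics/w1b.png

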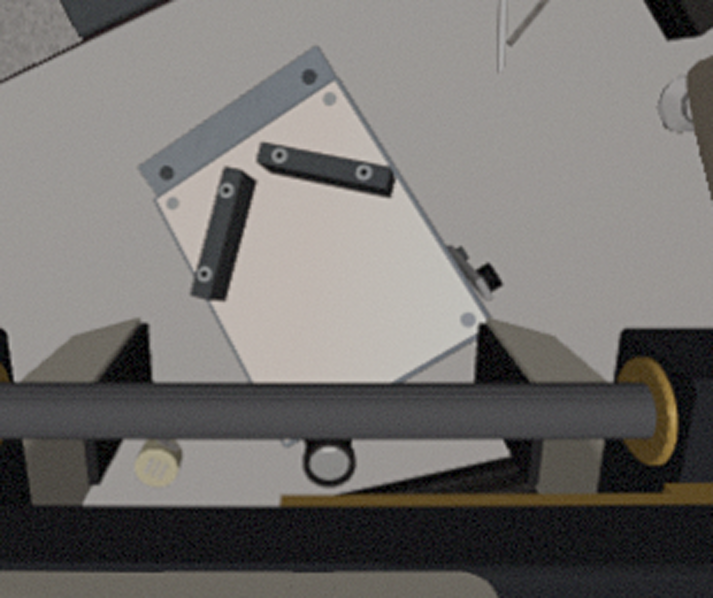

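Wrist view (2.3x crop, offset 120,80): the plate's lower corners are at (155,200) and (333,82). The fence inner bottom edges run from (256,181) to (225,300) and from (262,166) to (392,195).

Run:
```python
from h import *
import pickle
o=pickle.load(open("o1.pkl","rb"))
y=np.radians(9.6);s=np.radians(25)
M=np.array([501.5,129.7,58]);n=np.array([-np.sin(s)*np.cos(y),-np.sin(s)*np.sin(y),np.cos(s)])
W=lambda x,v:(120+x/2.3,80+v/2.3)
U=np.array([np.cos(s)*np.cos(y),np.cos(s)*np.sin(y),np.sin(s)]);L=np.cross(n,U)
def pl(uv,h=0):
    p,d=ray("wrist",uv,o);X=p+d*(((M+h*n-p)@n)/(d@n))[:,None]
    return X
for k,uv in dict(botL=(155,200),botR=(333,82),topR=(485,320)).items():
    X=pl([W(*uv)])[0];print(k,X.round(1),'uv',((X-M)@U).round(1),((X-M)@L).round(1))
A=pl([W(256,181),W(225,300)]);B=pl([W(262,166),W(392,195)])
a=np.c_[(A-M)@U,(A-M)@L];b=np.c_[(B-M)@U,(B-M)@L]
print(a.round(1),b.round(1))
for v in(a[1]-a[0],b[1]-b[0]):print('ang',np.degrees(np.arctan2(v[1],v[0])),np.hypot(*v))
t=np.linalg.solve(np.c_[a[1]-a[0],-(b[1]-b[0])],b[0]-a[0]);c=a[0]+t[0]*(a[1]-a[0]);print('corner',c)
seat=c+[35.36,0];S=M+seat[0]*U+seat[1]*L;print('seat',S,'ring',S+54*n,'grip94',S+94*n)
print('loupe',onplane("wrist",[W(330,462)],36,o),'spec',onplane("wrist",[W(158,467)],18,o))
```

```text
botL [439.5  58.   23.9] uv -80.7 -60.4
botR [419.  181.6  24.1] uv -80.2 65.0
topR [558.2 205.6  90. ] uv 75.7 65.4
[[-55.7  -1.7]
 [ -6.  -51.4]] [[-61.3   5.6]
 [ -6.2  59.2]]
ang -44.98361813697802 70.2524333661146
ang 44.160786386115056 76.85355084719055
corner [-62.22568644   4.77063   ]
seat [476.69680382 130.34323996  46.6460703 ] ring [454.19500753 126.537346    95.5866908 ] grip94 [437.52701028 123.71816529 131.83900228]
loupe [[637.31945552  87.64413829  36.        ]] spec [[605.79242397 -26.75160334  18.        ]]
```

Call:
{"name": "arm_command", "arguments": {"gripper": [91, 91, 91, 91, 91], "dp": [[-0.24, -0.9, 0], [-0.24, -0.9, 0], [-0.24, -0.9, 0], [-0.24, -0.9, 0], [-0.24, -0.9, 0]], "twist": [0, 0, 0, 0, 0]}}

```text
time: 3.28
tool_pos: [466.8, 27.0, 226.7]
tcp_rot: [3.141, -0.001, 2.739]
contact_force: [0.0, 0.7, 0.4]
grip_width: 90.8
finger_force: 0.0
```

Call:
{"name": "arm_command", "arguments": {"gripper": [91, 91, 91, 91, 91], "dp": [[-0.24, -0.9, 0], [-0.24, -0.9, 0], [-0.24, -0.9, 0], [-0.24, -0.9, 0], [-0.24, -0.9, 0]], "twist": [0, 0, 0, 0, 0]}}

```text
time: 3.9
tool_pos: [450.5, -88.2, 226.7]
tcp_rot: [3.141, -0.0, 2.739]
contact_force: [-0.2, -0.3, -0.6]
grip_width: 90.7
finger_force: 0.0
```

Call:
{"name": "arm_command", "arguments": {"gripper": [91, 91, 91, 91, 91], "dp": [[-0.24, -0.9, 0], [-0.24, -0.84, 0], [0, 0, 0], [0, 0, 0], [0, 0, 0]], "twist": [0, 0, 0, 0, 0]}}

```text
time: 4.53
tool_pos: [444.9, -132.3, 226.7]
tcp_rot: [3.141, -0.0, 2.739]
contact_force: [0.0, -0.4, 0.6]
grip_width: 91.0
finger_force: 0.0
```

Run:
```python
from h import *
import pickle
o=get_obs();a=capture("wrist")[:,:,::-1].copy();pickle.dump(o,open("o2.pkl","wb"))
print(o['tool_pos'],o['tcp_rot'],o['contact_force'])
cv2.imwrite("pics/w2.png",a)
p=proj("wrist",[[445,-134,110],[445,-134,36]],o);print(p)
cx,cy=p.mean(0).astype(int);print(cx,cy)
x0,y0=max(cx-80,0),max(cy-65,0);print(x0,y0)
cv2.imwrite("pics/w2b.png",cv2.resize(a[y0:y0+130,x0:x0+160],None,fx=4,fy=4,interpolation=cv2.INTER_CUBIC))
```

```text
[ 444.94045558 -132.26263965  226.73250329] [ 3.14122783e+00 -1.03634763e-04  2.73899097e+00] [ 0.00964759 -0.3935383   0.59632604]
[[254.43852909 189.29218717]
 [254.69033885 175.33366672]]
254 182
174 117
```

View pics/w2b.png

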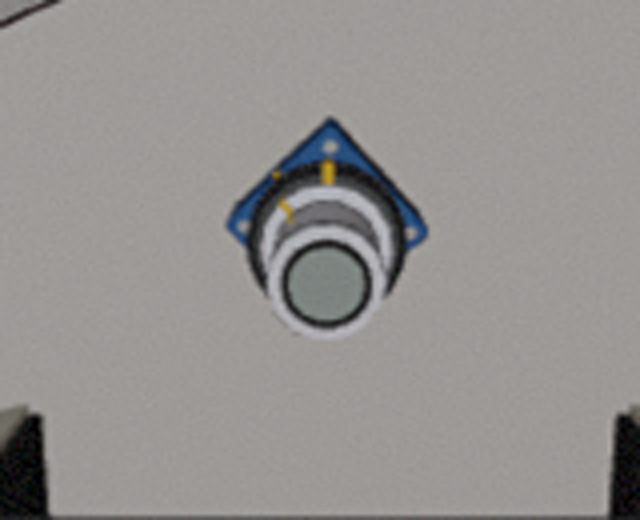

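Wrist crop (4x, offset 174,117): adapter top at (326,284), housing top corners at (330,118), (228,226) and (428,236). The ring mark at (328,172) is about 55° clockwise of the adapter and camera marks at (287,208) and (277,175).

Run:
```python
from h import *
import pickle
o=pickle.load(open("o2.pkl","rb"))
W=lambda x,v:(174+x/4,117+v/4)
c=onplane("wrist",[W(326,284)],110,o)[0];k=onplane("wrist",[W(330,118),W(228,226),W(428,236)],36,o)
print(c,k,(k[1]+k[2])/2)
for v in(k[1]-k[0],k[2]-k[0],k[2]-k[1]):print(np.degrees(np.arctan2(v[1],v[0])),np.hypot(*v[:2]))
a=onplane("wrist",[W(287,208)],68.5,o)[0]-c;r=onplane("wrist",[W(328,172)],62,o)[0]-c;h=onplane("wrist",[W(277,175)],36,o)[0]-c
print([np.degrees(np.arctan2(v[1],v[0])) for v in(a,r,h)],[np.hypot(*v[:2]) for v in (a,r,h)])
th=o['tcp_rot'][2];d=c-o['tool_pos'];print('dx,dy tool',d[0]*np.cos(th)+d[1]*np.sin(th),d[0]*np.sin(th)-d[1]*np.cos(th))
```

```text
[ 444.13434718 -132.39966804  110.        ] [[ 410.8151868  -116.84965406   36.        ]
 [ 430.32432805 -162.09814743   36.        ]
 [ 459.61519183 -101.97893343   36.        ]] [ 444.96975994 -132.03854043   36.        ]
-66.67643971517386 49.275072248238004
16.947438863440745 51.015476307067175
64.02405333304262 66.8750670514745
[np.float64(-160.94731111509), np.float64(155.4887035301065), np.float64(-161.34266601148232)] [np.float64(17.544306273044363), np.float64(22.94768834612934), np.float64(24.317861677365467)]
dx,dy tool 0.6879662474456895 -0.4419162697099427
```

Call:
{"name": "arm_command", "arguments": {"gripper": [91, 91, 91, 91, 91], "dp": [[0, 0, 1], [0, 0, 1], [0, 0, 1], [0, 0, 1], [0, 0, 1]], "twist": [0, 0, 0, 0, 0]}}

```text
time: 5.2
tool_pos: [445.1, -132.7, 101.0]
tcp_rot: [3.141, 0.0, 2.738]
contact_force: [0.6, -0.6, -0.3]
grip_width: 91.2
finger_force: 0.0
```

Call:
{"name": "arm_command", "arguments": {"gripper": [91, 91, 40, 28, 28], "dp": [[0, 0, 0.6], [0, 0, 0.5], [0, 0, 0], [0, 0, 0], [0, 0, 0]], "twist": [0, 0, 0, 0, 0]}}

```text
time: 5.82
tool_pos: [445.3, -133.4, 74.8]
tcp_rot: [3.142, 0.001, 2.738]
contact_force: [0.6, -0.7, 0.6]
grip_width: 65.7
finger_force: 0.0
```

Call:
{"name": "arm_command", "arguments": {"gripper": [28, 28, 28, 28, 28], "dp": [[0, 0, 0], [0, 0, 0], [0, 0, 0], [0, 0, 0], [0, 0, 0]], "twist": [0, 0, 0, 0, 0]}}

```text
time: 6.45
tool_pos: [445.0, -133.1, 74.2]
tcp_rot: [3.141, 0.0, 2.738]
contact_force: [0.9, 2.1, 1.4]
grip_width: 31.8
finger_force: 30.0
```

Call:
{"name": "arm_command", "arguments": {"gripper": [28, 28, 28, 28, 28], "dp": [[0, 0, -0.5], [0, 0, -0.9], [0, 0, -0.9], [0, 0, -0.9], [0, 0, -1]], "twist": [0, -1, -1, -1, -1]}}

```text
time: 7.08
tool_pos: [444.3, -133.1, 180.2]
tcp_rot: [3.141, -0.001, 3.09]
contact_force: [0.9, -0.1, -3.9]
grip_width: 31.4
finger_force: 30.0
```

Call:
{"name": "arm_command", "arguments": {"gripper": [28, 28, 28, 28, 28], "dp": [[0, 0, 0], [0, 0, 0], [0, 0, 0], [-0.15, 0.5, 0], [-0.3, 0.9, 0]], "twist": [-1, -1, -0.8, 0, 0]}}

```text
time: 7.7
tool_pos: [449.1, -96.1, 179.3]
tcp_rot: [3.141, -0.0, -2.955]
contact_force: [0.3, -0.5, -4.9]
grip_width: 31.4
finger_force: 30.0
```

Call:
{"name": "arm_command", "arguments": {"gripper": [28, 28, 28, 28, 28], "dp": [[-0.3, 0.9, 0], [-0.3, 0.9, 0], [-0.3, 0.9, 0], [-0.3, 0.9, 0], [-0.3, 0.9, 0]], "twist": [0, 0, 0, 0, 0]}}

```text
time: 8.32
tool_pos: [464.6, 22.4, 179.4]
tcp_rot: [3.141, -0.0, -2.953]
contact_force: [1.2, -0.4, -4.5]
grip_width: 31.1
finger_force: 30.0
```

Call:
{"name": "arm_command", "arguments": {"gripper": [28, 28, 28, 28, 28], "dp": [[-0.3, 0.9, 0], [-0.3, 0.9, 0], [-0.3, 0.9, 0], [-0.3, 0.9, 0], [-0.24, 0.53, 0]], "twist": [0, 0, 0, 0, 0]}}

```text
time: 8.95
tool_pos: [480.3, 130.5, 179.3]
tcp_rot: [3.141, -0.001, -2.952]
contact_force: [-0.6, -0.5, -2.6]
grip_width: 31.6
finger_force: 30.0
```

Call:
{"name": "arm_command", "arguments": {"gripper": [28, 28, 28, 28, 28], "dp": [[0, 0, 0], [0, 0, 0], [0, 0, 0.5], [0, 0, 0], [0, 0, 0]], "twist": [0, 0, 0, 0, 0]}}

```text
time: 9.57
tool_pos: [480.8, 128.6, 166.5]
tcp_rot: [3.142, -0.0, -2.953]
contact_force: [-0.0, -0.0, -3.7]
grip_width: 31.4
finger_force: 30.0
```

Run:
```python
from h import *
o=get_obs();print(o['tool_pos'],o['tcp_rot'],o['contact_force'])
a=capture("scene")[:,:,::-1];b=capture("side")[:,:,::-1];w=capture("wrist")[:,:,::-1]
cv2.imwrite("pics/w3.png",w)
g=lambda i,x,y:cv2.resize(i[y:y+100,x:x+133],(400,300),interpolation=cv2.INTER_CUBIC)
cv2.imwrite("pics/c3.png",np.vstack([np.hstack([g(a,120,115),g(b,135,115)]),np.hstack([cv2.resize(w[90:270,135:375],(400,300)),w[0:300,56:456]])]))
```

```text
[480.82422306 128.64437003 166.51261911] [ 3.14150244e+00 -4.60973058e-04 -2.95260397e+00] [-0.02796078 -0.01375513 -3.71722261]
```

View pics/c3.png

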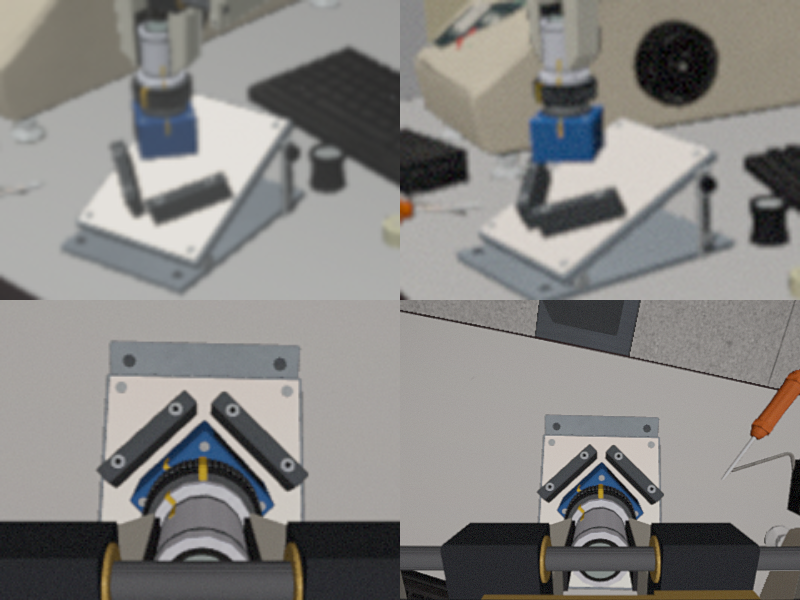

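Wrist crop: the housing is centred and square over the V (apex at x=205, fence gap at x=203). Lowering gently now.

Call:
{"name": "arm_command", "arguments": {"gripper": [28, 28, 28, 28, 28], "dp": [[0, 0, 0.4], [0, 0, 0.3], [0, 0, 0.3], [0, 0, 0], [0, 0, 0]], "twist": [0, 0, 0, 0, 0]}}

```text
time: 10.35
tool_pos: [481.0, 129.0, 141.8]
tcp_rot: [3.142, 0.0, -2.952]
contact_force: [0.0, -0.2, -3.3]
grip_width: 31.4
finger_force: 30.0
```

Call:
{"name": "arm_command", "arguments": {"gripper": [28, 28, 28, 28, 28], "dp": [[0.1, 0, 0.04], [0.1, 0, 0.05], [0.1, 0, 0.05], [0.04, 0, 0.05], [0, 0, 0]], "twist": [0, 0, 0, 0, 0]}}

```text
time: 10.98
tool_pos: [473.0, 127.7, 137.2]
tcp_rot: [3.141, 0.002, -2.952]
contact_force: [2.2, 3.5, -3.1]
grip_width: 31.2
finger_force: 30.0
```

Call:
{"name": "arm_command", "arguments": {"gripper": [28, 28, 28, 28, 28], "dp": [[0.1, 0, 0.06], [0.1, 0, 0.06], [0.1, 0, 0.06], [0.06, 0, 0.04], [0, 0, 0]], "twist": [0, 0, 0, 0, 0]}}

```text
time: 11.6
tool_pos: [463.5, 125.6, 131.4]
tcp_rot: [-3.141, -0.0, -2.952]
contact_force: [3.0, 2.1, -0.5]
grip_width: 31.4
finger_force: 30.0
```

Call:
{"name": "arm_command", "arguments": {"gripper": [28, 28, 28, 28, 28], "dp": [[0.12, 0, 0.08], [0.12, 0, 0.08], [0.12, 0, 0.08], [0.12, 0, 0.08], [0, 0, 0]], "twist": [0, 0, 0, 0, 0]}}

```text
time: 12.22
tool_pos: [451.4, 123.3, 123.2]
tcp_rot: [3.142, -0.001, -2.952]
contact_force: [3.8, 1.1, 0.0]
grip_width: 31.3
finger_force: 30.0
```

Call:
{"name": "arm_command", "arguments": {"gripper": [28, 28, 28, 28, 28], "dp": [[0.1, 0, 0.08], [0.1, 0, 0.08], [0.1, 0, 0.08], [0.0, 0, 0.0], [0, 0, 0]], "twist": [0, 0, 0, 0, 0]}}

```text
time: 12.85
tool_pos: [444.1, 121.9, 117.2]
tcp_rot: [3.141, -0.001, -2.952]
contact_force: [1.9, 0.4, 0.2]
grip_width: 31.5
finger_force: 30.0
```

Run:
```python
from h import *
o=get_obs();print(o['tool_pos'],o['contact_force'],o['moment'])
a=capture("scene")[:,:,::-1];b=capture("side")[:,:,::-1];w=capture("wrist")[:,:,::-1]
g=lambda i,x,y:cv2.resize(i[y:y+100,x:x+133],(400,300),interpolation=cv2.INTER_CUBIC)
cv2.imwrite("pics/c4.png",np.vstack([np.hstack([g(a,120,115),g(b,135,115)]),np.hstack([cv2.resize(w[90:270,135:375],(400,300)),cv2.resize(w[120:240,175:335],(400,300))])]))
```

```text
[444.09230453 121.94622364 117.18955391] [1.88854968 0.44691851 0.16135867] [ 0.35482396 -0.48085166  0.02585616]
```

View pics/c4.png

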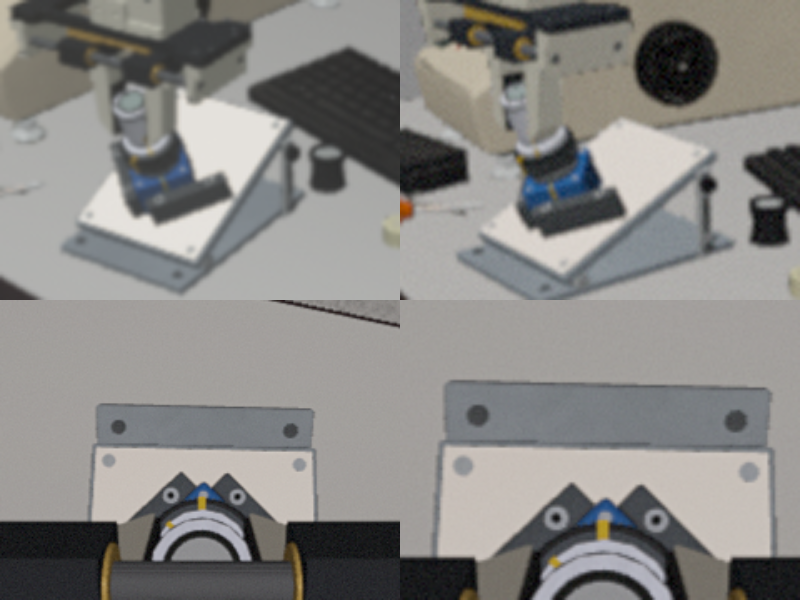

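The camera is almost flat, nested in the V with marks visible. I'll finish the tilt and release.

Call:
{"name": "arm_command", "arguments": {"gripper": [28, 28, 28, 28, 28], "dp": [[0.08, 0, 0.08], [0.08, 0, 0.08], [0.02, 0, 0.04], [0.0, 0, 0.0], [0, 0, 0]], "twist": [0, 0, 0, 0, 0]}}

```text
time: 13.62
tool_pos: [440.4, 121.8, 113.6]
tcp_rot: [3.141, 0.002, -2.952]
contact_force: [-1.1, 3.7, 12.8]
grip_width: 31.1
finger_force: 30.0
```

Call:
{"name": "arm_command", "arguments": {"gripper": [34, 36, 40, 60, 91], "dp": [[0, 0, -0.04], [0, 0, 0], [0, 0, 0], [0.0, 0, 0.0], [0, 0, 0]], "twist": [0, 0, 0, 0, 0]}}

```text
time: 14.25
tool_pos: [440.0, 121.1, 113.3]
tcp_rot: [3.142, -0.0, -2.952]
contact_force: [-0.8, -0.2, 0.5]
grip_width: 55.3
finger_force: 0.0
```

Call:
{"name": "arm_command", "arguments": {"gripper": [91, 91, 91, 91, 91], "dp": [[0, 0, 0], [0, 0, -1], [0, 0, -1], [-0.0, 0, -1], [0, 0, 0]], "twist": [0, 0, 0, 0, 0]}}

```text
time: 14.88
tool_pos: [441.2, 121.3, 189.9]
tcp_rot: [-3.141, 0.004, -2.952]
contact_force: [0.2, -0.7, -0.6]
grip_width: 91.0
finger_force: 0.0
```

Run:
```python
from h import *
import pickle
o=get_obs();print(o['tool_pos'],o['tcp_rot'],o['contact_force'],o['moment'])
pickle.dump(o,open("o5.pkl","wb"))
a=capture("scene")[:,:,::-1];b=capture("side")[:,:,::-1];w=capture("wrist")[:,:,::-1]
for n,i in(("a5",a),("b5",b),("w5",w)):cv2.imwrite(f"pics/{n}.png",i)
g=lambda i,x,y:cv2.resize(i[y:y+75,x:x+100],(400,300),interpolation=cv2.INTER_CUBIC)
cv2.imwrite("pics/c5.png",np.vstack([np.hstack([g(a,135,140),g(b,145,140)]),np.hstack([cv2.resize(w[90:270,135:375],(400,300)),g(w,205,130)])]))
```

```text
[441.15912019 121.28668957 189.87601023] [-3.14131264  0.00396133 -2.95189502] [ 0.1519547  -0.73329996 -0.6052972 ] [ 0.02625711  0.04130946 -0.03912472]
```

View pics/c5.png

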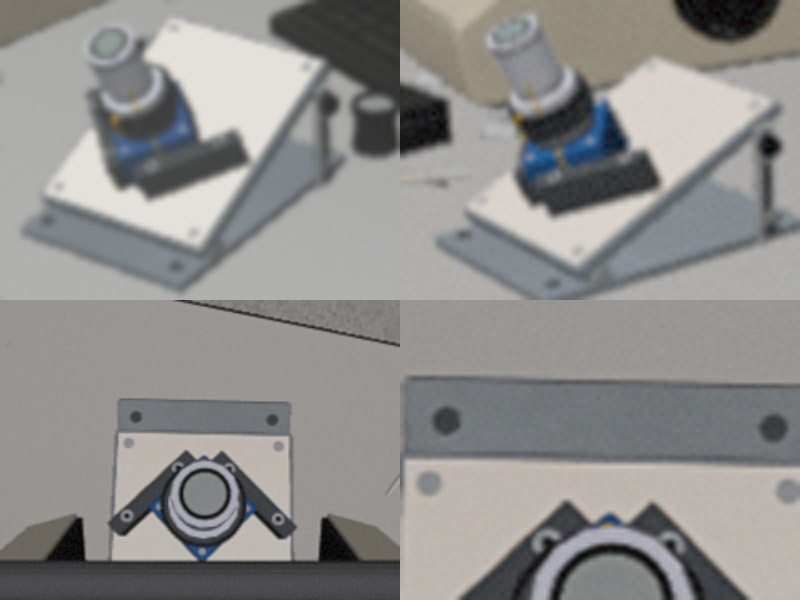

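Camera home: base flat and both sides on the fences. Top ring centre is at (110,42) in the scene crop, (110,33) in the side crop and (205,193) in the wrist crop. I'll triangulate it for the ring grasp.

Run:
```python
from h import *
import pickle
o=pickle.load(open("o5.pkl","rb"))
s=(162.5,150.5);d=(172.5,148.25);w=(258,205.8)
R=[]
for n,u,oo in(("scene",s,None),("side",d,None),("wrist",w,o)):
    p,v=ray(n,[u],oo);R.append((p,v[0]))
y=np.radians(9.5);t=np.radians(25);n=np.array([-np.sin(t)*np.cos(y),-np.sin(t)*np.sin(y),np.cos(t)])
S=np.array([477.8,128.7,47])
for X in(tri(R),tri(R[:2]),S+110*n):
    print(X.round(1),'ring',(X-56*n).round(1),'res',[(proj(m,X,oo)[0]-u).round(1).tolist() for m,u,oo in(("scene",s,None),("side",d,None),("wrist",w,o))])
```

```text
[435.6 121.6 147.1] ring [458.9 125.5  96.3] res [[-0.5, 0.1], [0.6, -0.2], [-0.3, -0.5]]
[433.3 117.7 148.7] ring [456.7 121.6  97.9] res [[-0.2, 0.4], [0.2, -0.4], [-4.5, -3.5]]
[431.9 121.  146.7] ring [455.3 124.9  95.9] res [[-1.4, 0.9], [-0.8, 0.2], [-0.1, -5.1]]
```

Call:
{"name": "arm_command", "arguments": {"gripper": [91, 91, 91, 91, 91], "dp": [[0, 0, 0], [0, 0, 0], [0, 0, 0], [-0.63, 0.14, 0], [0, 0, 0]], "twist": [1, 1, 0.25, 0, 0]}}

```text
time: 15.65
tool_pos: [456.2, 124.6, 187.8]
tcp_rot: [-3.142, -0.001, 3.136]
contact_force: [0.2, -1.2, -0.3]
grip_width: 90.7
finger_force: 0.0
```

Call:
{"name": "arm_command", "arguments": {"gripper": [91, 91, 91, 91, 91], "dp": [[0, 0, 0.9], [0, 0, 0.9], [0, 0, 0.9], [0, 0, 0.7], [0, 0, 0.4]], "twist": [0, 0, 0, 0, 0]}}

```text
time: 16.27
tool_pos: [454.8, 124.4, 92.4]
tcp_rot: [-3.141, -0.002, 3.135]
contact_force: [0.2, -0.3, -0.7]
grip_width: 91.1
finger_force: 0.0
```

Call:
{"name": "arm_command", "arguments": {"gripper": [91, 91, 80, 70, 60], "dp": [[0, 0, 0.12], [0, 0, 0], [0, 0, 0], [0, 0, 0], [0, 0, 0]], "twist": [0, 0, 0, 0, 0]}}

```text
time: 16.9
tool_pos: [456.0, 124.6, 90.7]
tcp_rot: [3.141, 0.001, 3.135]
contact_force: [0.4, -0.2, 0.3]
grip_width: 65.4
finger_force: 0.0
```

Call:
{"name": "arm_command", "arguments": {"gripper": [56, 52, 46, 46, 46], "dp": [[0, 0, -0.04], [0, 0, 0], [0, 0, 0], [0, 0, 0], [0, 0, 0]], "twist": [0, 0, 0, 0, 0]}}

```text
time: 17.52
tool_pos: [456.0, 125.0, 91.6]
tcp_rot: [3.141, 0.0, 3.135]
contact_force: [-0.5, 5.0, 1.1]
grip_width: 49.3
finger_force: 30.0
```

Call:
{"name": "arm_command", "arguments": {"gripper": [46, 46, 46, 46, 46], "dp": [[0, 0.02, 0.04], [0, 0, 0.03], [0, 0, 0], [0, 0, 0], [0, 0, 0]], "twist": [0, 0, -0.5, -0.5, 0]}}

```text
time: 18.15
tool_pos: [456.3, 124.9, 90.9]
tcp_rot: [-3.141, 0.002, -3.06]
contact_force: [-3.2, 2.8, 12.0]
grip_width: 49.4
finger_force: 30.0
```

```bash
python3 -c "
from h import *
o=get_obs();print(o['tool_pos'],o['contact_force'],o['moment'])"
```

```text
[456.34882386 124.92081231  90.913759  ] [-3.24816412  2.8333532  11.98559131] [0.23644998 0.43275049 0.01373449]
```

Call:
{"name": "arm_command", "arguments": {"gripper": [46, 46, 46, 46, 46], "dp": [[0, 0, 0], [0, 0, 0], [0, 0, 0], [0, 0, 0], [0, 0, 0]], "twist": [-0.7, -0.7, -0.7, -0.7, -0.2]}}

```text
time: 18.77
tool_pos: [457.0, 123.7, 91.0]
tcp_rot: [-3.139, 0.002, -2.798]
contact_force: [-0.7, -3.8, 12.9]
grip_width: 49.5
finger_force: 30.0
```

```bash
cat > look.py <<'E'
from h import *
import sys
o=get_obs();print(o['time'],o['tool_pos'],o['tcp_rot'],o['contact_force'],o['moment'])
a=capture("scene")[:,:,::-1];b=capture("side")[:,:,::-1];w=capture("wrist")[:,:,::-1]
k=sys.argv[1]
import pickle;pickle.dump(o,open(f"o_{k}.pkl","wb"))
for n,i in(("a",a),("b",b),("w",w)):cv2.imwrite(f"pics/{n}_{k}.png",i)
y=np.radians(9.5);t=np.radians(25);n=np.array([-np.sin(t)*np.cos(y),-np.sin(t)*np.sin(y),np.cos(t)])
U=np.array([np.cos(t)*np.cos(y),np.cos(t)*np.sin(y),np.sin(t)]);L=np.cross(n,U);S=np.array([479.5,128.7,47])
for nm,i in(("scene",a),("side",b),("wrist",w)):
    hsv=cv2.cvtColor(i,cv2.COLOR_BGR2HSV);m=cv2.inRange(hsv,(14,110,70),(32,255,255))
    c=proj(nm,S+54*n,o)[0];q=np.zeros_like(m);cv2.circle(q,tuple(int(v) for v in c),32 if nm!="wrist" else 55,255,-1)
    kk,l,s,ce=cv2.connectedComponentsWithStats(m&q)
    print(nm,c.round(1),[(ce[j].round(1).tolist(),int(s[j][4])) for j in range(1,kk)])
    for h,r,lab in((18,25,'cam'),(54,25,'ring'),(66,20,'flange'),):
        # expected pixel of mark at -x side (camera x along U+L)
        P=[S+h*n+r*(np.cos(A)*U+np.sin(A)*L) for A in np.radians([225-360+0,180,-90])]
        if lab=='ring':print('  ring at phi 135/180/270:',proj(nm,P,o).round(1).tolist())
E
python3 look.py r1
```

```text
18.775 [457.00204651 123.68931933  90.96241351] [-3.13854001e+00  1.91997698e-03 -2.79835187e+00] [-0.6505105  -3.84172926 12.92536707] [-1.36070484 -0.04943216 -0.51726018]
scene [169.1 165.3] [([166.0, 170.0], 1)]
  ring at phi 135/180/270: [[170.9, 172.3], [163.8, 172.7], [176.9, 167.8]]
side [182.7 167.3] [([182.0, 135.0], 1), ([187.0, 141.9], 21), ([176.5, 171.3], 12)]
  ring at phi 135/180/270: [[181.0, 173.5], [174.7, 173.6], [188.4, 169.7]]
wrist [257.9 238.1] [([250.3, 199.0], 34)]
  ring at phi 135/180/270: [[235.0, 205.6], [264.2, 199.1], [218.4, 231.5]]
```

The ring mark moved about 20° and the press force is fine. Opening, returning and regripping.

Call:
{"name": "arm_command", "arguments": {"gripper": [46, 52, 58, 64, 66], "dp": [[0, 0, -0.04], [0, 0, -0.03], [0, 0, 0], [0, 0, 0], [0, 0, 0]], "twist": [0, 0, 0, 0, 1]}}

```text
time: 19.55
tool_pos: [455.7, 125.1, 91.2]
tcp_rot: [3.142, -0.0, -2.888]
contact_force: [-0.2, 0.4, 0.1]
grip_width: 65.9
finger_force: 0.0
```

Call:
{"name": "arm_command", "arguments": {"gripper": [66, 66, 66, 60, 54], "dp": [[0, 0, 0], [0, 0, 0], [0, 0, 0], [0, 0, 0], [0, 0, 0]], "twist": [1, 1, 1, 0, 0]}}

```text
time: 20.18
tool_pos: [455.8, 125.1, 91.4]
tcp_rot: [-3.142, -0.0, 3.137]
contact_force: [-0.1, 0.3, 0.1]
grip_width: 55.5
finger_force: 0.0
```

```bash
python3 look.py r2
```

```text
20.175 [455.79913795 125.07696711  91.36676264] [-3.14158159e+00 -2.34904858e-04  3.13668104e+00] [-0.12747985  0.31255121  0.08307487] [ 0.02343494 -0.00774145  0.03710538]
scene [169.1 165.3] []
  ring at phi 135/180/270: [[170.9, 172.3], [163.8, 172.7], [176.9, 167.8]]
side [182.7 167.3] [([175.6, 142.8], 9), ([176.3, 171.6], 13)]
  ring at phi 135/180/270: [[181.0, 173.5], [174.7, 173.6], [188.4, 169.7]]
wrist [255.9 238.8] [([237.0, 203.5], 23)]
  ring at phi 135/180/270: [[224.5, 215.5], [249.9, 199.9], [216.9, 245.0]]
```

Call:
{"name": "arm_command", "arguments": {"gripper": [52, 46, 46, 46, 46], "dp": [[0, 0, 0], [0, 0, 0], [0, 0, 0], [0, 0, 0], [0, 0.01, 0.07]], "twist": [0, 0, 0, 0, 0]}}

```text
time: 20.95
tool_pos: [456.1, 125.2, 90.8]
tcp_rot: [-3.141, 0.001, 3.135]
contact_force: [-6.6, -1.9, 23.1]
grip_width: 49.5
finger_force: 30.0
```

Call:
{"name": "arm_command", "arguments": {"gripper": [46, 46, 46, 46, 46], "dp": [[0, 0, 0], [0, 0, 0], [0, 0, 0], [0, 0, 0], [0, 0, 0]], "twist": [-0.8, -0.8, -0.8, -0.8, -0.3]}}

```text
time: 21.58
tool_pos: [456.9, 124.0, 90.9]
tcp_rot: [-3.139, 0.002, -2.842]
contact_force: [-1.7, -6.9, 10.7]
grip_width: 49.3
finger_force: 30.0
```

Call:
{"name": "arm_command", "arguments": {"gripper": [46, 46, 52, 58, 64], "dp": [[0, 0, 0], [0, 0, -0.04], [0, 0, -0.03], [0, 0, 0], [0, 0, 0]], "twist": [0, 0, 0, 0, 0]}}

```text
time: 22.2
tool_pos: [455.7, 125.4, 91.3]
tcp_rot: [3.141, -0.0, -2.843]
contact_force: [-0.2, -0.4, 0.3]
grip_width: 62.0
finger_force: 0.0
```

Call:
{"name": "arm_command", "arguments": {"gripper": [66, 66, 66, 66, 66], "dp": [[0, 0, 0], [0, 0, 0], [0, 0, 0], [0, 0, 0], [0, 0, 0]], "twist": [1, 1, 1, 0.5, 0]}}

```text
time: 22.82
tool_pos: [455.8, 125.4, 91.3]
tcp_rot: [3.142, -0.0, 3.135]
contact_force: [0.0, -0.5, -0.3]
grip_width: 66.0
finger_force: 0.0
```

```bash
python3 look.py r3
python3 - <<'E'
import cv2,numpy as np
w=cv2.imread("pics/w_r3.png");b=cv2.imread("pics/b_r3.png")
cv2.imwrite("pics/c6.png",np.hstack([cv2.resize(w[170:290,200:320],(400,400),interpolation=cv2.INTER_CUBIC),cv2.resize(b[130:200,150:220],(400,400),interpolation=cv2.INTER_CUBIC)]))
E
```

```text
22.825 [455.7871963  125.41012144  91.32030507] [ 3.14150944e+00 -3.01597888e-04  3.13549580e+00] [ 0.0297628  -0.4822925  -0.31515132] [0.03008207 0.01037207 0.00693694]
scene [169.1 165.3] [([168.0, 170.0], 1)]
  ring at phi 135/180/270: [[170.9, 172.3], [163.8, 172.7], [176.9, 167.8]]
side [182.7 167.3] [([176.0, 143.5], 4), ([178.2, 171.3], 18)]
  ring at phi 135/180/270: [[181.0, 173.5], [174.7, 173.6], [188.4, 169.7]]
wrist [255.4 238.9] [([226.9, 208.4], 8)]
  ring at phi 135/180/270: [[224.0, 215.6], [249.3, 199.9], [216.4, 245.1]]
```

View pics/c6.png

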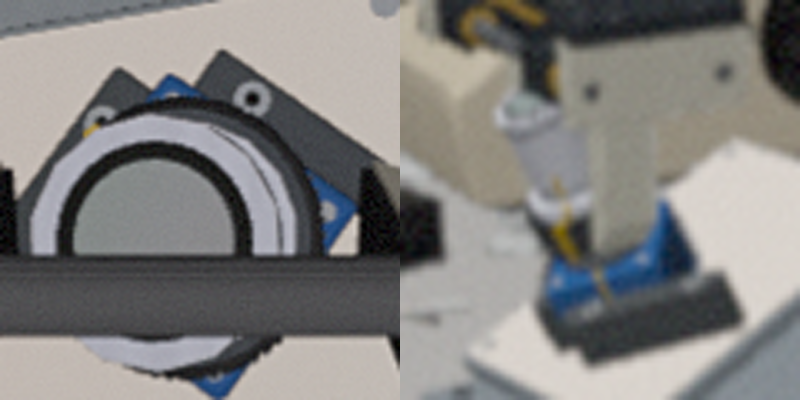

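Side view: adapter mark at (565,190), ring mark at (562,238) and housing mark at (600,285) in the crop. The ring is still a little short of the line, so I'll quantify it.

```bash
cat > ang.py <<'E'
from h import *
import pickle,sys
k=sys.argv[1]
o=pickle.load(open(f"o_{k}.pkl","rb"))
y=np.radians(9.5);t=np.radians(25);n=np.array([-np.sin(t)*np.cos(y),-np.sin(t)*np.sin(y),np.cos(t)])
U=np.array([np.cos(t)*np.cos(y),np.cos(t)*np.sin(y),np.sin(t)]);L=np.cross(n,U);S=np.array([478.5,128.7,47])
pt=lambda h,r,a:S+h*n+r*(np.cos(np.radians(a))*U+np.sin(np.radians(a))*L)
for nm,f in(("side","b"),("scene","a"),("wrist","w")):
    i=cv2.imread(f"pics/{f}_{k}.png");c=proj(nm,S+54*n,o)[0].astype(int);R=22 if nm!="wrist" else 50
    x0,y0=c-R;i=i[y0:y0+2*R,x0:x0+2*R]
    m=cv2.inRange(cv2.cvtColor(i,cv2.COLOR_BGR2HSV),(12,65,50),(35,255,255))
    kk,l,s,ce=cv2.connectedComponentsWithStats(m)
    print(nm,[((ce[j]+[x0,y0]).round(1).tolist(),int(s[j][4])) for j in range(1,kk) if s[j][4]>3])
    print('  housing',proj(nm,pt(30,25,225),o)[0].round(1),'flange',proj(nm,pt(66,20,225),o)[0].round(1))
    for a in(205,210,215,220,225,230):print('  ',a,proj(nm,pt(54,25,a),o)[0].round(1),proj(nm,pt(62,24,a),o)[0].round(1))
E
python3 ang.py r3
```

```text
side [([176.5, 145.5], 4), ([178.4, 171.2], 26)]
  housing [185.  181.4] flange [178.8 168.3]
   205 [177.4 174.1] [176.1 171.2]
   210 [178.2 174. ] [176.9 171.1]
   215 [179.  173.9] [177.6 171. ]
   220 [179.8 173.8] [178.4 170.8]
   225 [180.6 173.5] [179.2 170.6]
   230 [181.5 173.3] [180.  170.4]
scene [([174.8, 149.7], 11), ([168.4, 170.9], 14)]
  housing [173.7 178.2] flange [168.7 168.1]
   205 [167.3 173.2] [166.3 170.9]
   210 [168.1 173.1] [167.1 170.8]
   215 [169.  172.9] [167.9 170.7]
   220 [169.8 172.7] [168.7 170.5]
   225 [170.6 172.4] [169.5 170.2]
   230 [171.4 172.1] [170.3 169.9]
wrist [([227.0, 208.5], 10)]
  housing [230.2 216.8] flange [226.7 217.4]
   205 [233.7 204.7] [232.6 204.5]
   210 [231.  206.7] [229.8 206.6]
   215 [228.4 209. ] [227.2 208.8]
   220 [226.1 211.5] [224.9 211.3]
   225 [223.9 214.1] [222.7 214. ]
   230 [222. 217.] [220.8 216.9]
```

Call:
{"name": "arm_command", "arguments": {"gripper": [60, 54, 46, 46, 46], "dp": [[0, 0, 0], [0, 0, 0], [0, 0, 0], [0, 0, 0], [0, 0, 0]], "twist": [-1, 0, 0, 0, 0]}}

```text
time: 23.6
tool_pos: [455.9, 125.2, 91.5]
tcp_rot: [-3.141, -0.0, -3.061]
contact_force: [0.6, -1.1, -0.4]
grip_width: 49.5
finger_force: 30.0
```

Call:
{"name": "arm_command", "arguments": {"gripper": [46, 46, 46, 46, 46], "dp": [[0, 0, 0.06], [0, 0, 0], [0, 0, 0], [0, 0, 0], [0, 0, 0]], "twist": [0, -0.4, -0.4, -0.4, 0]}}

```text
time: 24.22
tool_pos: [456.2, 124.8, 91.0]
tcp_rot: [-3.141, 0.001, -2.956]
contact_force: [-3.1, -2.4, 11.8]
grip_width: 49.0
finger_force: 30.0
```

```bash
python3 look.py r4|head -1; python3 ang.py r4|grep '\['|grep -v "  "
```

```text
24.225 [456.17872191 124.84096509  91.04133952] [-3.14068353e+00  1.11525583e-03 -2.95633347e+00] [-3.10978984 -2.41235418 11.79696106] [-0.98449818  0.46423147 -0.2100468 ]
side [([182.5, 145.3], 6), ([179.1, 171.4], 27)]
scene [([177.6, 148.0], 7), ([169.3, 170.3], 15)]
wrist [([232.0, 207.6], 43)]
```

Call:
{"name": "arm_command", "arguments": {"gripper": [46, 46, 46, 46, 46], "dp": [[0, 0, 0], [0, 0, 0], [0, 0, 0], [0, 0, 0], [0, 0, 0]], "twist": [-0.2, -0.2, 0, 0, 0]}}

```text
time: 25.0
tool_pos: [456.3, 124.6, 91.1]
tcp_rot: [-3.14, 0.001, -2.922]
contact_force: [-2.7, -4.8, 12.4]
grip_width: 49.2
finger_force: 30.0
```

```bash
python3 look.py r5|head -1; python3 ang.py r5|grep '\['|grep -v "  "
```

```text
25.0 [456.26506515 124.60333838  91.08317342] [-3.14027821e+00  1.08209715e-03 -2.92201974e+00] [-2.69574111 -4.79287088 12.44204349] [-1.2959531   0.35962175 -0.41811577]
side [([183.5, 145.3], 6), ([179.6, 171.3], 27)]
scene [([178.6, 147.3], 13), ([169.5, 170.2], 10)]
wrist [([232.5, 207.8], 44)]
```

Call:
{"name": "arm_command", "arguments": {"gripper": [46, 46, 46, 46, 46], "dp": [[0, 0, 0], [0, 0, 0], [0, 0, 0], [0, 0, 0], [0, 0, 0]], "twist": [-0.2, -0.2, 0, 0, 0]}}

```text
time: 25.78
tool_pos: [456.4, 124.5, 91.0]
tcp_rot: [-3.14, 0.001, -2.887]
contact_force: [-2.7, -5.8, 9.6]
grip_width: 49.5
finger_force: 30.0
```

```bash
python3 look.py r6|head -1; python3 ang.py r6|grep '\['|grep -v "  "
```

```text
25.775 [456.42451596 124.49144462  91.00913406] [-3.14000807e+00  1.25170904e-03 -2.88703844e+00] [-2.68668259 -5.84252648  9.63955024] [-1.40348886  0.28313521 -0.36400429]
side [([184.8, 145.2], 6), ([179.8, 171.3], 26)]
scene [([179.6, 147.5], 10), ([170.0, 170.3], 13)]
wrist [([232.7, 207.3], 47)]
```

Call:
{"name": "arm_command", "arguments": {"gripper": [46, 54, 64, 80, 91], "dp": [[0, 0, -0.04], [0, 0, -0.02], [0, 0, 0], [0, 0, 0], [0, 0, 0]], "twist": [0, 0, 0, 0, 0]}}

```text
time: 26.55
tool_pos: [455.8, 125.4, 91.4]
tcp_rot: [3.141, -0.0, -2.886]
contact_force: [0.4, 0.5, 0.4]
grip_width: 79.4
finger_force: 0.0
```

Call:
{"name": "arm_command", "arguments": {"gripper": [91, 91, 91, 91, 91], "dp": [[0, 0, -0.8], [0, 0, -0.8], [0, 0, -0.8], [0, 0, -0.8], [0.5, 0.03, 0]], "twist": [0, 0, 0, 0, 0]}}

```text
time: 27.18
tool_pos: [444.4, 123.0, 172.4]
tcp_rot: [-3.141, 0.003, -2.886]
contact_force: [0.2, 0.4, 0.5]
grip_width: 90.8
finger_force: 0.0
```

Call:
{"name": "arm_command", "arguments": {"gripper": [91, 91, 91, 91, 91], "dp": [[0.8, 0.05, 0], [0.8, 0.05, 0], [0.4, 0.05, 0], [0, 0, 0], [0, 0, 0]], "twist": [0, 0, 0, 0, 0]}}

```text
time: 27.8
tool_pos: [394.8, 114.0, 171.4]
tcp_rot: [3.142, 0.001, -2.887]
contact_force: [0.5, -0.1, -0.6]
grip_width: 91.0
finger_force: 0.0
```

```bash
python3 look.py r7|head -1; python3 ang.py r7|grep -v "   "
python3 - <<'E'
from h import *
import pickle
o=pickle.load(open("o_r7.pkl","rb"));print(proj("wrist",[[455,124.7,96.5],[433,121,147]],o))
E
```

```text
27.8 [394.80914719 113.95080359 171.41096634] [ 3.14157987e+00  5.81733947e-04 -2.88655199e+00] [ 0.52749531 -0.05169373 -0.63903336] [ 0.0143528   0.01721856 -0.00396673]
side [([179.7, 171.2], 26)]
  housing [185.  181.4] flange [178.8 168.3]
scene [([169.6, 170.4], 13)]
  housing [173.7 178.2] flange [168.7 168.1]
wrist [([236.9, 243.2], 33), ([270.5, 297.7], 265)]
  housing [235.6 240.4] flange [237.6 245. ]
[[251.04472895 259.81571042]
 [252.36862095 267.28484413]]
```

```bash
cat > fine.py <<'E'
from h import *
import pickle,sys
k=sys.argv[1];o=pickle.load(open(f"o_{k}.pkl","rb"));i=cv2.imread(f"pics/w_{k}.png")
hsv=cv2.cvtColor(i,cv2.COLOR_BGR2HSV)
y=np.radians(9.5);t=np.radians(25);n=np.array([-np.sin(t)*np.cos(y),-np.sin(t)*np.sin(y),np.cos(t)])
U=np.array([np.cos(t)*np.cos(y),np.cos(t)*np.sin(y),np.sin(t)]);L=np.cross(n,U)
S=np.array([float(v) for v in sys.argv[2].split(',')]) if len(sys.argv)>2 else np.array([478.5,128.7,47])
x0,y0,x1,y1=222,228,252,258
for v in range(y0,y1):
    r=[]
    for u in range(x0,x1):
        h,s,vv=hsv[v,u]
        if 12<=h<=35 and s>60 and vv>50:
            p,d=ray("wrist",[(u,v)],o);out=[]
            for hh in(68.5,62):
                X=p+d[0]*(((S+hh*n-p)@n)/(d[0]@n))-S-hh*n
                out.append(f"{np.hypot(X@U,X@L):.0f}/{np.degrees(np.arctan2(X@L,X@U))%360:.0f}")
            r.append(f"{u}:s{s}v{vv} "+" ".join(out))
    if r:print(v,' | '.join(r))
# adapter top disc (greenish-grey window) centre: dark inner rim circle
g=cv2.medianBlur(cv2.cvtColor(i,cv2.COLOR_BGR2GRAY),3)
c=cv2.HoughCircles(g[215:320,200:305],cv2.HOUGH_GRADIENT,1,10,param1=80,param2=12,minRadius=8,maxRadius=40)
if c is not None:print((c[0][:5]+[200,215,0]).round(1).tolist())
print(proj("wrist",[S+110*n],o))
E
python3 fine.py r7
```

```text
240 236:s131v113 25/221 25/221 | 237:s111v92 24/219 24/219
241 234:s69v100 25/225 25/226 | 235:s143v136 24/224 25/224 | 236:s184v168 24/222 24/222 | 237:s207v132 23/220 23/221 | 238:s140v60 23/218 23/219
242 234:s164v154 24/227 24/227 | 235:s198v178 24/225 24/226 | 236:s208v178 23/223 23/224 | 237:s199v165 23/221 23/222 | 238:s163v114 22/219 22/220
243 234:s133v109 24/228 24/229 | 235:s185v160 23/226 23/227 | 236:s204v175 22/225 22/225 | 237:s200v176 22/223 22/223 | 238:s187v149 21/221 21/221 | 239:s96v109 21/219 21/219
244 235:s149v103 22/228 22/229 | 236:s189v158 22/226 22/227 | 237:s197v176 21/224 21/225 | 238:s196v177 20/222 20/223 | 239:s175v153 20/220 20/221 | 240:s84v97 19/218 19/219
245 236:s157v133 21/228 21/229 | 237:s201v165 20/226 20/227 | 238:s200v172 20/224 20/225 | 239:s190v168 19/222 19/222 | 240:s83v120 19/219 19/220
246 236:s108v73 20/230 20/230 | 237:s166v103 20/228 20/229 | 238:s166v95 19/226 19/226 | 239:s71v83 18/223 18/224
[[260.5, 256.5, 38.3], [250.5, 255.5, 31.6], [243.5, 266.5, 34.9], [259.5, 266.5, 28.3], [239.5, 256.5, 24.9]]
[[252.52060823 266.69096081]]
```

Run:
```python
import cv2,numpy as np
w=cv2.imread("pics/w_r7.png");b=cv2.imread("pics/b_r7.png");a=cv2.imread("pics/a_r7.png")
f=lambda i,x,y,s,o:cv2.resize(i[y:y+s*o[1]//o[0],x:x+s],o,interpolation=cv2.INTER_CUBIC)
cv2.imwrite("pics/c7.png",np.hstack([np.vstack([f(w,200,210,100,(400,300)),f(w,222,230,40,(400,300))]),np.vstack([f(b,150,135,60,(400,300)),f(a,140,135,60,(400,300))])]))
```

```text
(no output)
```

View pics/c7.png

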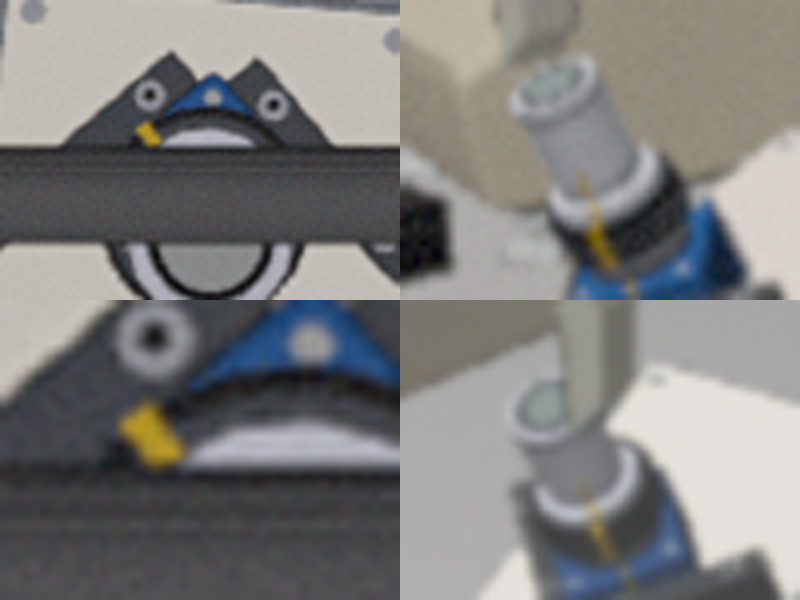

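Side and scene crops: the three marks are almost in one line, with the ring mark possibly a few degrees short. I'll compare row centroids with the projected mark lines.

```bash
cat > line.py <<'E'
from h import *
import sys
k=sys.argv[1]
y=np.radians(9.5);t=np.radians(25);n=np.array([-np.sin(t)*np.cos(y),-np.sin(t)*np.sin(y),np.cos(t)])
U=np.array([np.cos(t)*np.cos(y),np.cos(t)*np.sin(y),np.sin(t)]);L=np.cross(n,U);S=np.array([478.5,128.7,47])
pt=lambda h,r,a:S+h*n+r*(np.cos(np.radians(a))*U+np.sin(np.radians(a))*L)
for nm,f,xa in(("side","b",(173,190)),("scene","a",(162,180))):
    i=cv2.imread(f"pics/{f}_{k}.png").astype(float)
    print(nm)
    for v in range(159,183):
        s=i[v,xa[0]:xa[1]];yl=np.minimum(s[:,1],s[:,2])-s[:,0];yl=yl*(s[:,2]>s[:,1]);yl[yl<14]=0
        if yl.sum()>25:print('  ',v,round((yl*np.arange(*xa)).sum()/yl.sum(),2),int(yl.sum()))
    for lab,h,r in(('tube76',76,16),('tube70',70,16),('fl66',66,20),('ring61',61,25),('ring58',58,25),('ring54',54,25),('ring50',50,25)):
        print('  ',lab,proj(nm,[pt(h,r,a) for a in(215,220,225)],None).round(1).tolist())
    for h in(34,28):print('   hous',h,proj(nm,pt(h,25,225))[0].round(1))
E
python3 line.py r7
```

```text
side
   162 177.0 29
   163 177.45 40
   166 178.64 42
   167 179.0 36
   168 179.11 95
   169 178.96 152
   170 178.95 200
   171 179.25 199
   172 179.99 174
   173 180.54 163
   174 180.91 113
   tube76 [[176.1, 164.2], [176.7, 164.1], [177.2, 164.0]]
   tube70 [[177.2, 166.2], [177.8, 166.1], [178.3, 166.0]]
   fl66 [[177.4, 168.6], [178.1, 168.5], [178.8, 168.3]]
   ring61 [[177.7, 171.6], [178.5, 171.4], [179.3, 171.2]]
   ring58 [[178.2, 172.6], [179.0, 172.4], [179.9, 172.2]]
   ring54 [[179.0, 173.9], [179.8, 173.8], [180.6, 173.5]]
   ring50 [[179.7, 175.2], [180.5, 175.1], [181.4, 174.9]]
   hous 34 [184.2 180.1]
   hous 28 [185.3 182. ]
scene
   166 168.55 47
   167 168.6 47
   168 168.97 73
   169 169.07 103
   170 169.17 84
   171 169.95 66
   172 170.49 47
   173 170.56 32
   tube76 [[166.0, 164.8], [166.5, 164.7], [167.1, 164.5]]
   tube70 [[166.8, 166.3], [167.3, 166.1], [167.9, 166.0]]
   fl66 [[167.3, 168.5], [168.0, 168.3], [168.7, 168.1]]
   ring61 [[168.0, 171.2], [168.9, 171.0], [169.7, 170.7]]
   ring58 [[168.4, 172.0], [169.3, 171.7], [170.1, 171.5]]
   ring54 [[169.0, 172.9], [169.8, 172.7], [170.6, 172.4]]
   ring50 [[169.5, 173.9], [170.3, 173.7], [171.1, 173.4]]
   hous 34 [173.2 177.2]
   hous 28 [173.9 178.6]
```

The ring is still about 2–4° short. I'll regrip with the fingers across the slope and finish in small steps, watching the moment.

Call:
{"name": "arm_command", "arguments": {"gripper": [91, 91, 91, 91, 91], "dp": [[0, 0, 0], [0, 0, 0], [-0.8, 0.06, 0], [-0.8, 0.06, 0], [-0.88, 0.06, 0]], "twist": [1, 0.64, 0, 0, 0]}}

```text
time: 28.58
tool_pos: [456.2, 125.4, 171.3]
tcp_rot: [3.142, -0.0, -3.03]
contact_force: [1.3, 0.6, 1.5]
grip_width: 91.2
finger_force: 0.0
```

Call:
{"name": "arm_command", "arguments": {"gripper": [91, 91, 91, 91, 91], "dp": [[0, 0, 0], [0, 0, 0.9], [0, 0, 0.9], [0, 0, 0.9], [0, 0, 0.5]], "twist": [0, 0, 0, 0, 0]}}

```text
time: 29.2
tool_pos: [454.2, 125.2, 90.5]
tcp_rot: [3.142, -0.002, -3.03]
contact_force: [-0.4, 0.2, 0.6]
grip_width: 90.8
finger_force: 0.0
```

Call:
{"name": "arm_command", "arguments": {"gripper": [80, 70, 62, 56, 52], "dp": [[0, 0, 0], [0, 0, 0], [0, 0, 0], [0, 0, 0], [0, 0, 0]], "twist": [0, 0, 0, 0, 0]}}

```text
time: 29.82
tool_pos: [455.5, 125.3, 91.7]
tcp_rot: [3.142, 0.001, -3.03]
contact_force: [0.2, 0.4, 0.2]
grip_width: 53.0
finger_force: 0.0
```

Call:
{"name": "arm_command", "arguments": {"gripper": [46, 46, 46, 46, 46], "dp": [[0, 0, 0], [0, 0, 0], [0, 0, 0], [0, 0, 0.04], [0, 0, 0.02]], "twist": [0, 0, 0, 0, 0]}}

```text
time: 30.45
tool_pos: [455.6, 125.1, 91.2]
tcp_rot: [-3.141, 0.001, -3.029]
contact_force: [-4.3, -3.3, 17.0]
grip_width: 49.2
finger_force: 30.0
```

```bash
python3 -c "
from h import *
o=get_obs();print(o['tool_pos'],o['tcp_rot'],o['contact_force'],o['moment'])"
```

```text
[455.64846716 125.14575255  91.17789439] [-3.14129189e+00  1.04561761e-03 -3.02946563e+00] [-4.28616562 -3.26150709 16.96080311] [-0.53977805  0.77350257  0.01322296]
```

Call:
{"name": "arm_command", "arguments": {"gripper": [46, 46, 46, 46, 46], "dp": [[0, 0, 0], [0, 0, 0], [0, 0, 0], [0, 0, 0], [0, 0, 0]], "twist": [-0.2, 0, 0, 0, 0]}}

```text
time: 31.08
tool_pos: [455.6, 125.1, 91.3]
tcp_rot: [-3.141, 0.001, -3.012]
contact_force: [-4.0, -3.9, 16.2]
grip_width: 49.5
finger_force: 30.0
```

```bash
python3 -c "
from h import *
o=get_obs();print(o['tool_pos'],o['tcp_rot'],o['contact_force'],o['moment'])"
```

```text
[455.64932267 125.06405503  91.26875115] [-3.14119034e+00  1.23981081e-03 -3.01230959e+00] [-3.9736308  -3.91658148 16.1750978 ] [-0.62554598  0.70887805 -0.12136921]
```

Call:
{"name": "arm_command", "arguments": {"gripper": [46, 46, 46, 46, 46], "dp": [[0, 0, 0], [0, 0, 0], [0, 0, 0], [0, 0, 0], [0, 0, 0]], "twist": [-0.2, 0, 0, 0, 0]}}

```text
time: 31.7
tool_pos: [455.6, 125.0, 91.3]
tcp_rot: [-3.141, 0.001, -2.995]
contact_force: [-5.6, -3.8, 14.0]
grip_width: 49.3
finger_force: 30.0
```

```bash
python3 look.py r8|head -1; python3 ang.py r8|grep -v "  "
```

```text
31.7 [455.6214195  125.01660204  91.27851553] [-3.14107122e+00  1.15828007e-03 -2.99488534e+00] [-5.61238085 -3.83503109 14.03529878] [-0.79113424  0.69201719 -0.1907681 ]
side [([180.8, 145.3], 6), ([180.0, 171.3], 27)]
scene [([176.4, 147.7], 10), ([170.0, 170.3], 11)]
wrist [([228.0, 211.0], 39)]
```

Call:
{"name": "arm_command", "arguments": {"gripper": [46, 46, 46, 46, 46], "dp": [[0, 0, 0], [0, 0, 0], [0, 0, 0], [0, 0, 0], [0, 0, 0]], "twist": [-0.2, 0, 0, 0, 0]}}

```text
time: 32.48
tool_pos: [455.6, 124.9, 91.3]
tcp_rot: [-3.141, 0.001, -2.978]
contact_force: [-3.7, -4.2, 15.1]
grip_width: 49.4
finger_force: 30.0
```

```bash
python3 look.py r9|head -1; python3 ang.py r9|grep -v "  "
```

```text
32.475 [455.64402796 124.91983633  91.30932286] [-3.14089458e+00  1.17242905e-03 -2.97751001e+00] [-3.74904607 -4.20349652 15.05455114] [-0.92307111  0.66715898 -0.26976709]
side [([181.5, 145.3], 6), ([180.1, 171.2], 28)]
scene [([177.0, 147.4], 9), ([170.2, 170.1], 15)]
wrist [([228.2, 211.2], 41)]
```

Call:
{"name": "arm_command", "arguments": {"gripper": [46, 46, 46, 46, 46], "dp": [[0, 0, 0], [0, 0, 0], [0, 0, 0], [0, 0, 0], [0, 0, 0]], "twist": [-0.2, 0, 0, 0, 0]}}

```text
time: 33.25
tool_pos: [455.7, 124.8, 91.3]
tcp_rot: [-3.141, 0.001, -2.96]
contact_force: [-5.1, -3.4, 15.5]
grip_width: 49.6
finger_force: 30.0
```

```bash
python3 look.py r10|head -1; python3 ang.py r10|grep -v "  "
```

```text
33.25 [455.67399976 124.8163459   91.30414556] [-3.14068709e+00  1.14461501e-03 -2.96012219e+00] [-5.14145818 -3.40701774 15.45068612] [-1.07350556  0.6145465  -0.39107385]
side [([182.0, 145.2], 6), ([180.3, 171.1], 26)]
scene [([177.6, 147.7], 9), ([170.1, 169.9], 14)]
wrist [([228.6, 211.4], 45)]
```

```bash
for k in r8 r10; do python3 line.py $k | grep -v '\['|paste -sd' '; done
```

```text
side    161 181.12 34    162 177.0 26    163 177.45 42    166 178.6 43    167 179.0 37    168 179.12 107    169 179.13 203    170 179.29 231    171 179.67 191    172 180.38 191    173 180.8 185    174 181.02 130    175 181.53 38 scene    166 168.54 46    167 168.61 46    168 169.39 57    169 169.21 94    170 169.83 65    171 170.49 45    172 170.93 57    173 171.42 33
side    162 177.0 27    163 177.48 42    166 178.65 43    167 179.0 29    168 179.43 87    169 179.43 175    170 179.54 200    171 180.06 179    172 180.77 194    173 181.16 166    174 181.27 102    175 181.59 34 scene    166 168.53 47    167 168.95 60    168 169.47 59    169 169.82 76    170 169.99 70    171 170.52 42    172 171.02 54
```

The adapter marks have not moved and the ring now matches the line within about 1°. One more small step to confirm the hard stop.

Call:
{"name": "arm_command", "arguments": {"gripper": [46, 46, 46, 46, 46], "dp": [[0, 0, 0], [0, 0, 0], [0, 0, 0], [0, 0, 0], [0, 0, 0]], "twist": [-0.2, 0, 0, 0, 0]}}

```text
time: 34.02
tool_pos: [455.7, 124.8, 91.3]
tcp_rot: [-3.141, 0.001, -2.943]
contact_force: [-4.3, -5.0, 15.1]
grip_width: 49.6
finger_force: 30.0
```

```bash
python3 look.py r11|head -1; python3 line.py r11 | grep -v '\['|paste -sd' '
```

```text
34.025 [455.69287878 124.75604379  91.29065582] [-3.14071058e+00  1.14772351e-03 -2.94324984e+00] [-4.32814784 -4.96180569 15.09174422] [-1.2698643   0.59074423 -0.55840143]
side    162 177.0 26    163 177.47 43    166 178.64 45    167 181.04 48    168 179.43 88    169 179.46 197    170 179.73 195    171 180.2 173    172 180.89 169    173 181.16 176    174 181.73 110 scene    166 168.55 47    167 168.94 62    168 169.48 62    169 169.9 92    170 170.09 74    171 170.54 39    172 171.47 43
```

Torque is rising steeply while the ring no longer moves, so the stop is reached. Releasing and retreating.

Call:
{"name": "arm_command", "arguments": {"gripper": [46, 54, 64, 80, 91], "dp": [[0, 0, -0.04], [0, 0, -0.02], [0, 0, 0], [0, 0, 0], [0, 0, 0]], "twist": [0, 0, 0, 0, 0]}}

```text
time: 34.8
tool_pos: [455.3, 125.4, 91.3]
tcp_rot: [3.141, -0.0, -2.942]
contact_force: [0.2, 0.1, 0.1]
grip_width: 79.4
finger_force: 0.0
```

Call:
{"name": "arm_command", "arguments": {"gripper": [91, 91, 91, 91, 91], "dp": [[0, 0, -0.5], [0, 0, -0.9], [0, 0, -0.9], [0, 0, -0.9], [0, 0, -0.9]], "twist": [0, 0, 0, 0, 0]}}

```text
time: 35.42
tool_pos: [455.4, 125.3, 195.6]
tcp_rot: [3.142, 0.001, -2.942]
contact_force: [0.5, -0.5, -0.4]
grip_width: 91.1
finger_force: 0.0
```

Call:
{"name": "arm_command", "arguments": {"gripper": [91, 91, 91, 91, 91], "dp": [[0.8, 0.05, 0], [0.8, 0.05, 0], [0.8, 0.05, 0], [0, 0, 0], [0, 0, 0]], "twist": [0, 0, 0, 0, 0]}}

```text
time: 36.05
tool_pos: [396.8, 117.2, 194.6]
tcp_rot: [-3.142, 0.002, -2.942]
contact_force: [-0.2, -0.4, 0.8]
grip_width: 91.2
finger_force: 0.0
```

```bash
python3 look.py r12|head -1; python3 line.py r12 | grep -v '\['|paste -sd' '
python3 - <<'E'
from h import *
# has the housing moved since before the ring turn?  shift of blue mask centroid + tube edges, r7 / first release vs now
for f,n0 in(("a","a5"),("b","b5")):
    for k in(n0,f+"_r7",f+"_r12"):
        i=cv2.imread(f"pics/{k}.png")[140:195,140:215];m=cv2.inRange(cv2.cvtColor(i,cv2.COLOR_BGR2HSV),(105,110,40),(125,255,255))
        M=cv2.moments(m,True);mm=cv2.minAreaRect(cv2.findNonZero(m));print(k,M['m00'],round(M['m10']/M['m00'],2),round(M['m01']/M['m00'],2))
E
```

```text
36.05 [396.79810247 117.18810334 194.60188836] [-3.14150401e+00  1.80770574e-03 -2.94242435e+00] [-0.2361752  -0.42490988  0.81496845] [0.08389825 0.01550947 0.05169656]
side    162 177.0 26    163 177.49 43    166 178.63 43    167 179.0 35    168 179.41 87    169 179.44 180    170 179.68 212    171 180.34 182    172 180.81 193    173 181.32 186    174 181.24 101 scene    166 168.55 47    167 168.95 61    168 169.49 61    169 169.87 75    170 170.02 62    171 170.56 36    172 171.43 37
a5 33.0 33.82 33.97
a_r7 35.0 32.91 33.97
a_r12 36.0 33.17 33.78
b5 157.0 48.95 35.96
b_r7 155.0 49.0 35.99
b_r12 150.0 49.19 35.88
```

The housing and adapter have not moved, the ring mark is in line, and the tool is clear. Handing in.

```bash
python3 -c "
from plant import *
print(close_job())"
```

```text
the job is handed in; nothing more can be done
None
```

The camera sits home against both fences and its ring is turned to the hard stop; the last images show the three marks in line to within about 1° and the adapter and housing unmoved, and I handed the job in at about 36 s (it returned no verdict).

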